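Dry pass of a cutting-board blank along the router fence

TASK

Do a careful dry pass on the router table (power off, cutter lowered): with the yellow push stick only, first square the striped wooden blank up against the fence before it reaches the cutter, then feed it past the cutter and under the spring roller until its front end seats firmly against the blue stop, pressing it lightly but steadily to the fence the whole way and never leaning hard on fence or stop. Leave the blank there, flush with fence and stop, and put the push stick back on its wooden saddle, without disturbing the brass setup bar.

Things in the scene. Friction and masses are not known exactly. Their poses are not given: they have to be found in the camera images.
- router: Router table: grey laminate top 400 x 640 mm, 18 mm thick, fixed on the bench. Origin on the bench, 18 mm below the laminate top, at the cutter (lowered, nothing stands proud) in the plane of the fence face. x points away from the robot to the fence, y is the feed direction along the fence (robot's right to left), z up. The top spans x -0.30 to 0.10, y -0.34 to 0.30.
- fence: The fence: brown wooden face 600 mm long on an aluminium angle. Origin and axes as the router table's: its flat face is the plane x = 0, looks to -x, spans y -0.32 to 0.28, and its top is 65 mm above the laminate. A 40 x 28 mm arch at its foot clears the cutter. Held by hand knobs; counts as shifted above 25 N.
- stop: Blue length stop clamped to the fence 95 to 140 mm past the cutter. Origin on the laminate top where the planes of the fence face and of the stop's striking face (looks to -y) meet; axes as the router table's. The striking face spans x -0.036 to -0.002 and 4 to 54 mm above the laminate; bracket and knob reach 107 mm. Counts as shifted above 30 N.
- roller: Orange wheel of the spring hold-down on the fence: radius 22 mm, 16 mm wide, origin at its centre, 14 mm before the fence face, 60 mm past the cutter; its fork spans 1 to 27 mm before the face, its bracket reaches 130 mm above the laminate. Its underside is 38 mm above the laminate; the blank lifts it 4 mm against a spring (2 to 4 N), so feed force rises there and stays higher.
- block: The blank: loose bar of five glued light and dark wood strips, 50 mm wide (x), 200 mm long (y), 42 mm high, about 0.3 kg; origin at the centre of its underside, +y end forward. It starts flat on the infeed side, front end short of the cutter, its middle 12 to 28 mm off the fence, up to 0.1 rad askew. Move it only with the push stick.
- block_lead (a point): Front end of the blank on its fence side: the upright edge between its +x and +y faces, 21 mm above its underside.
- block_trail (a point): Rear end of the blank on its fence side: the upright edge between its +x and -y faces, 21 mm above its underside.
- stick: The yellow push stick, 0.16 kg. Origin on the underside of its sole, below the handle's middle; x across, y forward, z up. Sole 22 mm wide, 22 high, y -55 to 40 mm. An adjustable heel hangs at its rear, an adjustable side leg on its -x side. In use the sole is just over the blank's outer top edge, the heel behind the blank's rear end, the side leg outside its outer face.
- stick_rear (a point): Rear end of the sole's underside, 55 mm behind the stick's origin. Here the heel hangs 28 mm below the sole: an orange lug 22 mm wide, 10 mm thick, whose front face (looks to +y) pushes the blank's rear end. It is locked by a thumb screw with this face anywhere from 45 to 55 mm behind the stick's origin: the setting is not measured.
- stick_side (a point): Middle of the sole's underside edge on the -x side, 11 mm from the stick's origin. Here the side leg hangs 28 mm below the sole: a black plate 80 mm long (stick y -40 to 40 mm), 7 mm thick, whose inner face (looks to +x) presses the blank to the fence. It is locked by thumb screws with this face anywhere from 11 to 21 mm to the -x side of the stick's origin: the setting is not measured.
- stick_handle (a point): Where to grip the push stick: 46 mm above the sole's underside, over its origin, in the upright yellow handle: a plate 22 mm thick (stick x) and 58 mm long (y), from 22 to 78 mm above the sole's underside. Grip it from above across its thickness.
- saddle: Parking saddle of the push stick: fixed brown rail on the router table, 26 mm wide (x -6 to 20 mm), 85 mm long (y -40 to 45 mm), 34 mm high; origin at its underside. The stick starts parked astride it: sole on the rail's top, stick origin 34 mm straight above the saddle's, axes parallel, leg beside the -x side and heel behind the -y end, with at least 5 mm of play to each.
- setup_bar: Loose brass setup bar, 20 x 90 x 20 mm, on the front right of the router table; origin at the centre of its underside. Leave it alone.
Mind the look-alikes: they are no part of the job. Leave any red look-alike of the stick alone.

How it is judged:
By the outcome, as a careful person would: the job done as asked, in the order asked, and still so for the second after the job is handed in, with the robot touching nothing.
It also fails if it takes over 72 s, if anything falls off the work surface, if the arm or the gripper's body presses on something with over 40 N, if the wrist force passes 120 N, or if a joint passes its speed limit or range.

ROBOT

A 7-joint arm with a two-finger parallel gripper is mounted at the origin on the work surface. World frame = base frame: x ahead of the robot, y to its left, z up, the work surface at z = 0. Lengths are in m, angles in rad, forces in N, time in s.
With the tool pointing down it reaches from about 0.425 to 0.925 m from the base axis. Payload 6.8 kg.
Tool frame: the origin (TCP) lies on the centre line of the jaws, within the pads' length; the fingertips stand 14 mm ahead of it and the grasp point (between the pads) lies 5 mm behind it (bot.finger_overhang is the distance from the TCP to the fingertips, in m); z points along the fingers, y is the line along which they close (so a half turn about z gives the same grasp; the last joint's range is limited). The gripper opens to 85 mm and grips with 20 to 120 N. Pads are 22 mm wide; open, the fingers measure 114 mm over their backs; the gripper's body (76 mm by 85 mm) begins 54 mm behind the grasp point. The pads swing forward as they close: fully open they stand 13 mm farther back than shut.
Start: joints at [-1.361, 0.477, 0.022, 1.555, -0.011, 1.109, -0.083], TCP at [0.211, 0.641, 0.245] pointing down, gripper open.
Joint ranges: [-2.96, 2.96], [-0.34, 2.1], [-1.41, 1.46], [0.24, 2.44], [-1.37, 4.51], [0.17, 1.92], [-2.96, 2.96]. Speed limits (rad/s): [2.39, 2.39, 3.14, 3.14, 3.14, 3.14, 3.14].

INTERFACE

Orientations are given as a unit quaternion [w, x, y, z].
In Python, from station import bot gives the robot as it stands.
- The arm moves only by the shell command python3 -m inch 'ROWS' [OPENING] [FORCE]. ROWS is JSON, a list of rows, each a list of 4 numbers: the shift along the tool's x, y, z in m, then the turn about the tool's z in degrees. A call has 1 to 12 rows; each row shifts and turns the commanded pose from where the row before left it, along the tool's axes as they then stand; what a row does not reach is not made up. A row lasts 1/10 s, in which the tool goes at most 50 mm and 8.59 degrees, less where a joint would pass 70% of its speed; a pose out of reach is approached as far as the arm can. A call is refused whole if a number of a shift passes 0.05 or a number of a turn 8.59, either way. A call with a gripper value outside its range is refused whole. OPENING is the finger opening in m, from 0 to 0.0854, set as the call begins (- or left out, the last holds). The fingers move at their own pace and stop on an object; FORCE is the grip in N (left out, the last holds). Time passes only in rows, so rows that do not move let the fingers close. It gives the time, the measured TCP pose, the force, the opening and the grip force at its end, in the units of the state.
- bot.get_obs(): the state, without advancing time (a new reading comes with each control period).
- bot.read_camera(name): name is "scene" or "side" or "wrist"; returns a dict with "color" (420x560x3 uint8, red, green, blue), "mtx" (3x3 intrinsics, pixels), "world_from_camera" (4x4, takes a point from camera to world coordinates); the wrist camera has in their place "hand_eye" (4x4, takes a point from camera to tool coordinates, whose origin is the TCP and whose axes are the flange's). Camera axes: x right, y up, looking along -z (the intrinsics and any distortion apply to the point x, -y, -z); pixel columns grow to the right and rows downward; lengths in m; the calibration is good to about 2 mm. A picture is of the moment at which its call begins: read the wrist's pose just before it. There is no depth.
- bot.hand_in(): hands the job in; it is judged then, once.
The state is a dict: "t": time; "q": joint angles; "joint_vel": joint speeds; "joint_torque": joint torques, N m; "eef_pos": TCP position; "tool_rot": TCP orientation; "contact_force": force on the tool from outside, world axes, zero at the start; "torque": the same for the moment, N m; "gripper_width": opening from 0.0 (shut) to 1.0 (fully open); "grasp_force": force on a finger pad.
Only numpy, scipy, OpenCV 4.12 (cv2) and the standard library are available. Lean on these libraries where they do the work, as an engineer would, in place of code of your own. Each camera call takes 0.05 s, during which the arm holds its last target. There are 200 camera calls.

## Working session

There is one attempt and no reset: what is moved stays moved. The work goes in short steps, Python scripts to look and compute and a shell command to move; the robot and the scene stay as the last step left them, time stands still between calls to the robot, and variables do not carry over. Pictures are saved under pics/ and viewed, at most 10 in all, crops included, and the job is handed in when it is done.

```bash
ls; mkdir -p pics
python3 - <<'E'
from station import bot
import cv2,json
o=bot.get_obs(); print({k:(v.tolist() if hasattr(v,'tolist') else v) for k,v in o.items()}, bot.finger_overhang)
for n in ["scene","side","wrist"]:
    c=bot.read_camera(n); cv2.imwrite(f"pics/{n}0.png",c["color"][:,:,::-1])
    print(n,c["mtx"].tolist(),[ (k,v.tolist()) for k,v in c.items() if k not in("color","mtx")])
E
```

```text
pics
{'t': 0.0, 'q': [-1.3610900929515717, 0.47779741066538284, 0.02235728287943537, 1.5564228696073985, -0.011497445734346395, 1.1093218843665031, -0.08312724730902175], 'joint_vel': [0.0009126067647700637, 0.00041473268890438104, -0.0004232767477462023, 0.0030129581812794585, 0.0006790320248980662, -0.0009539853360519886, 0.0009550836450326574], 'joint_torque': [-0.00044792587686970364, -59.64528679847717, 1.6080566123127937, -28.119118809700012, 0.012526499340310693, 0.009305526036769152, 1.4615012560170726e-05], 'eef_pos': [0.21077428769180112, 0.6406601140696516, 0.24433991901806598], 'tool_rot': [-7.17534379285998e-05, 0.15824494942122308, 0.9873994667346544, -0.0009077038277426019], 'contact_force': [-1.2826366287544628, 0.008599368585182801, 0.7091120346149047], 'torque': [-0.04465502923216925, 0.040750709202728025, 0.011000237626504804], 'grasp_force': 0.0, 'gripper_width': 1.0021978238517122} 0.014
scene [[413.8063082384697, 0.0, 286.20394471775313], [0.0, 413.8063082384697, 214.76796809365803], [0.0, 0.0, 1.0]] [('world_from_camera', [[-0.03984881913025185, -0.745439140679
[... 378 characters left out ...]
[0.8828397069780842, 0.3191277009434494, -0.3446034855792946, 0.1263123804084838], [-0.4695925356622301, 0.5860556181941963, -0.6603193642725737, -0.6738720079618071], [-0.008769391835698245, 0.7447793786575774, 0.6672531565255165, 0.8248801372355012], [0.0, 0.0, 0.0, 1.0]])]
wrist [[289.4830046853727, 0.0, 278.27362334962226], [0.0, 289.4830046853727, 210.0060542590176], [0.0, 0.0, 1.0]] [('hand_eye', [[-0.00030797154147155274, 0.9455709099488501, 0.3254159790361118, 0.08399400393937614], [0.9999997977591581, 0.00011013157921918818, 0.0006263806166328153, -0.00015689935242069186], [0.0005564487139695662, 0.3254161061311145, -0.9455707526331861, -0.12857537976709663], [0.0, 0.0, 0.0, 1.0]])]
```

Run:
```python
import cv2,numpy as np
a=[cv2.imread(f"pics/{n}0.png") for n in("scene","side")]
for n,i in zip(("scene","side"),a): cv2.imwrite(f"pics/{n}0b.png",cv2.resize(i,(800,600),interpolation=cv2.INTER_CUBIC))
```

```text
(no output)
```

View pics/scene0b.png

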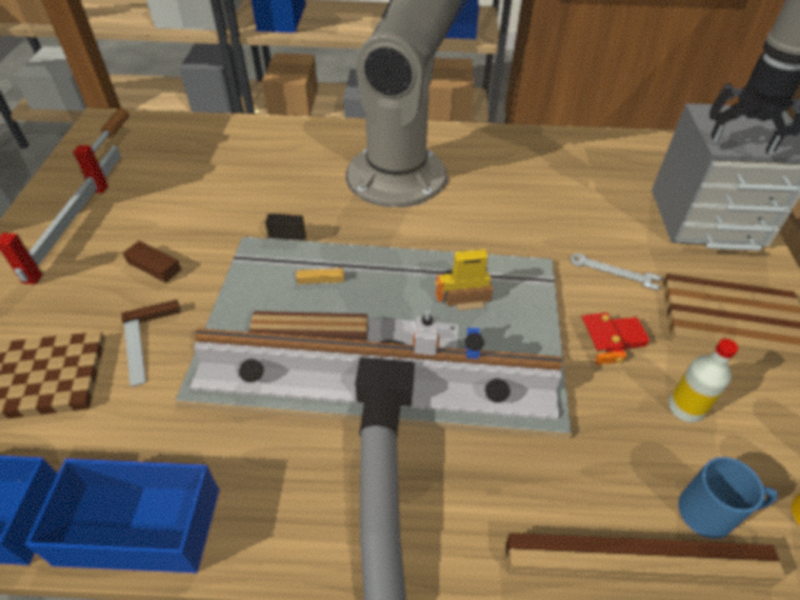

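View pics/side0b.png

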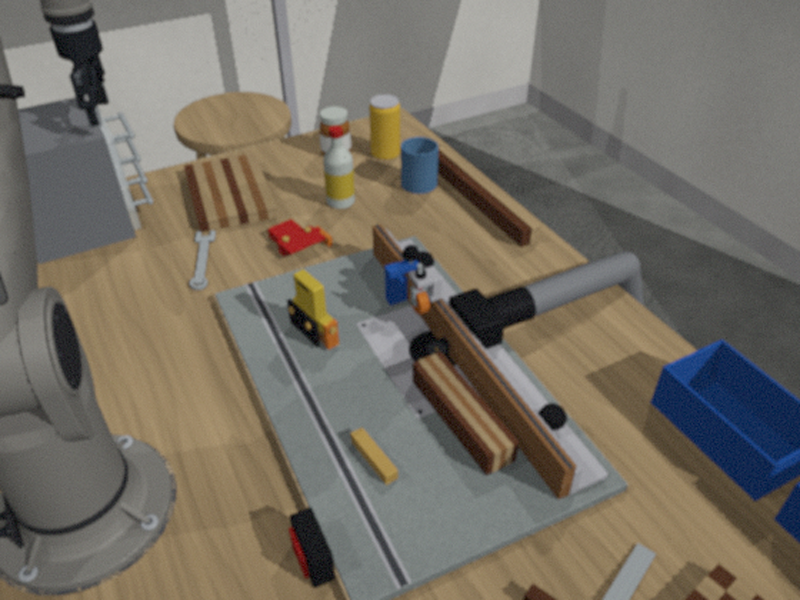

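The scene view shows the yellow stick parked on its brown saddle at (468,270), with the blue stop at (475,342) and the blank at (310,322). The brass bar is at (320,276). The stick look-alikes are the red one at (613,330) and possibly the yellow bottle and can. The side view shows the yellow stick at (312,305) and the red one at (297,235). I choose the yellow one on the saddle.

```bash
cat > h.py <<'E'
import numpy as np, cv2
from scipy.spatial.transform import Rotation as R
from station import bot
S=560/800
def rt(o): q=o["tool_rot"]; T=np.eye(4); T[:3,:3]=R.from_quat([q[1],q[2],q[3],q[0]]).as_matrix(); T[:3,3]=o["eef_pos"]; return T
def cam(n):
    o=bot.get_obs(); c=bot.read_camera(n)
    return c["color"], c["mtx"], (rt(o)@c["hand_eye"] if n=="wrist" else c["world_from_camera"])
def proj(M,W,P):
    p=(np.linalg.inv(W)@np.c_[np.atleast_2d(P),np.ones(len(np.atleast_2d(P)))].T)[:3]
    p=np.diag([1,-1,-1])@p; u=M@p; return (u[:2]/u[2]).T
def back(M,W,uv,z):
    uv=np.atleast_2d(uv); d=np.linalg.inv(M)@np.c_[uv,np.ones(len(uv))].T
    d=W[:3,:3]@np.diag([1,-1,-1])@d; o=W[:3,3]; return (o[:,None]+d*((z-o[2])/d[2])).T
def rob(p,r): # world xy -> router xy
    x,y,t=r; c,s=np.cos(t),np.sin(t); return (np.atleast_2d(p)[:,:2]-[x,y])@np.array([[c,-s],[s,c]])
def wor(p,r):
    x,y,t=r; c,s=np.cos(t),np.sin(t); return np.atleast_2d(p)@np.array([[c,s],[-s,c]])+[x,y]
E
python3 - <<'E'
from h import *
from scipy.optimize import least_squares
cs={n:bot.read_camera(n) for n in("scene","side")}
L={"scene":[((238,238),(-.3,-.34)),((555,258),(-.3,.3)),((571,434),(.1,.3)),((180,402),(.1,-.34))],
"side":[((215,293),(-.3,.3)),((627,487),(.1,-.34)),((418,237),(.1,.3))]}
def f(r):
    e=[]
    for n in L:
        for uv,p in L[n]:
            w=wor([p],r)[0]; e+=list(proj(cs[n]["mtx"],cs[n]["world_from_camera"],[[*w,.018]])[0]-np.array(uv)*S)
    return np.array(e)
s=least_squares(f,[.6,0,0]);print(s.x,s.fun.round(1))
for nm,n,uv,z in [("handle top","scene",(471,253),.018+.034+.078),("handle top side","side",(305,276),.13),("blank rear top outer","side",(487,470),.06),("blank front outer top","side",(418,358),.06),("bar","scene",(320,274),.038)]:
    w=back(cs[n]["mtx"],cs[n]["world_from_camera"],np.array(uv)*S,z)[0]; print(nm,w.round(3),rob(w,s.x).round(3))
E
```

```text
[ 0.57540339  0.01882221 -0.04802226] [ 2.8 -0.9 -2.3  1.  -0.6 -0.2 -3.9 -1.7 -0.3 -1.2  0.6 -2.8 -1.7 -2. ]
handle top [0.402 0.155 0.13 ] [[-0.18   0.127]]
handle top side [0.404 0.161 0.13 ] [[-0.178  0.134]]
blank rear top outer [ 0.484 -0.242  0.06 ] [[-0.078 -0.265]]
blank front outer top [ 0.506 -0.021  0.06 ] [[-0.068 -0.043]]
bar [ 0.378 -0.125  0.038] [[-0.19  -0.153]]
```

```bash
python3 -m inch '[[-0.0325,-0.038,-0.0105,0],[-0.0325,-0.038,-0.0105,0],[-0.0325,-0.038,-0.0105,0],[-0.0325,-0.038,-0.0105,0],[-0.0325,-0.038,-0.0105,0],[-0.0325,-0.038,-0.0105,0],[-0.0325,-0.038,-0.0105,0],[-0.0325,-0.038,-0.0105,0],[-0.0325,-0.038,-0.0105,0],[-0.0325,-0.038,-0.0105,0],[-0.0325,-0.038,-0.0105,0]]' 0.0854
python3 -m inch '[[0,0,0,8.5],[0,0,0,8.5],[0,0,0,8.5],[0,0,0,8.5],[0,0,0,8.5],[0,0,0,8.5],[0,0,0,8.5],[0,0,0,8.5],[0,0,0,6.5],[0,0,0,0]]'
python3 - <<'E'
from h import *
I,M,W=cam("wrist"); o=bot.get_obs(); print(o["eef_pos"],rt(o)[:3,:2].round(3).tolist(),o["contact_force"])
cv2.imwrite("pics/w1.png",cv2.resize(I[:,:,::-1],(800,600),interpolation=cv2.INTER_CUBIC)); np.savez("w1.npz",M=M,W=W)
E
```

```text
t: 1.35
eef_pos: [0.4157, 0.1412, 0.359]
tool_rot: [0.0, 0.158, 0.987, 0.0]
contact_force: [-0.1, 0.5, 1.3]
gripper_width: 1.002
grasp_force: 0.0
t: 2.35
eef_pos: [0.4153, 0.1432, 0.3583]
tool_rot: [-0.0, 0.724, 0.69, 0.0]
contact_force: [0.5, 1.1, 0.6]
gripper_width: 1.0
grasp_force: 0.0
[0.41534602 0.14321948 0.35833475] [[0.045, 0.999], [0.999, -0.045], [0.0, -0.0]] [-0.13293331 -0.31455755 -0.24060583]
```

View pics/w1.png

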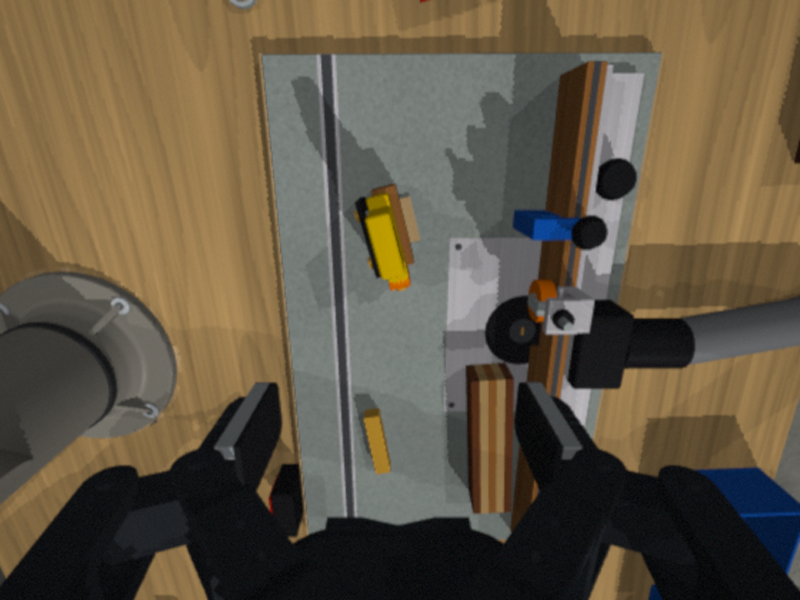

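The wrist view shows:
- the stick on its saddle around (388,240), turned about +0.2 rad
- the blank at (490,440)
- the fence face from (562,85) to (515,525)
- the stop at (540,225) and the roller at (542,295)
- the brass bar at (376,440)

Next, one close crop of the stick and one of the fence and blank.

Run:
```python
import cv2,numpy as np
from h import *
I=cv2.imread("pics/w1.png"); 
I=cv2.resize(I,(560,420),interpolation=cv2.INTER_AREA)
g=lambda x0,x1,y0,y1,k:cv2.resize(I[y0:y1,x0:x1],None,fx=k,fy=k,interpolation=cv2.INTER_CUBIC)
cv2.imwrite("pics/c_stick.png",g(235,315,120,210,6.5))
cv2.imwrite("pics/c_fence.png",np.hstack([g(345,475,28,228,3),g(305,435,190,390,3)]))
```

```text
(no output)
```

View pics/c_stick.png

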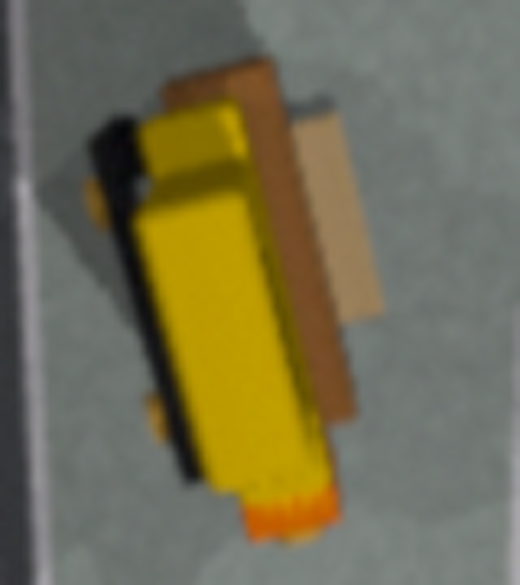

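View pics/c_fence.png

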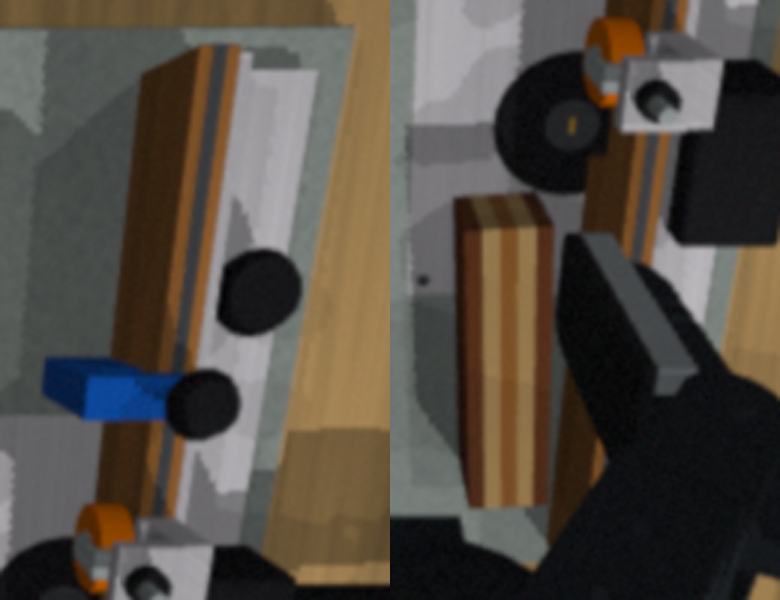

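Run:
```python
from h import *
d=np.load("w1.npz");M,W=d["M"],d["W"]
A=lambda *p:np.array(p)/3+[345,28]
B=lambda *p:(np.array(p)-[390,0])/3+[305,190]
C=lambda *p:np.array(p)/6.5+[235,120]
def pr(n,uv,z):
    w=back(M,W,uv,z)[:,:2]; print(n,w.round(4).tolist()); return w
f=pr("foot",np.r_[A((141,75),(112,330),(97,500)),B((553,540),)],.018)
t=pr("top",np.r_[A((198,47),(190,110),(175,250))],.083)
k=np.polyfit(f[:,1],f[:,0],1);print("foot fit",k,(np.polyval(k,f[:,1])-f[:,0]).round(4), "top resid",(t[:,0]-np.polyval(k,t[:,1])).round(4))
pr("tab corner",A((353,25),),.018)
pr("cutter",B((572,125),),.018)
pr("stop strike",A((85,418),(165,420)),.072)
b=pr("blank FL FR RL RR",B((460,232),(553,228),(470,507),(546,503)),.06)
print("len",np.linalg.norm(b[0]-b[2]),np.linalg.norm(b[1]-b[3]),"w",np.linalg.norm(b[0]-b[1]),np.linalg.norm(b[2]-b[3]))
h=pr("handle FL FR RL RR",C((137,215),(250,192),(211,490),(330,476)),.13)
print("len",np.linalg.norm(h[0]-h[2]),np.linalg.norm(h[1]-h[3]),"w",np.linalg.norm(h[0]-h[1]),np.linalg.norm(h[2]-h[3]))
v=(h[0]+h[1]-h[2]-h[3])/2; print("handle c",h.mean(0),"yaw",np.degrees(np.arctan2(-v[0],v[1])))
s=pr("saddle FL FR RR",C((165,85),(272,60),(355,415)),.052)
v=s[1]-s[2];print("saddle yaw",np.degrees(np.arctan2(-v[0],v[1])),np.linalg.norm(v))
v=(b[0]+b[1]-b[2]-b[3]);print("blank c",b.mean(0),"yaw",np.degrees(np.arctan2(-v[0],v[1])), "fence yaw",-np.degrees(np.arctan(k[0])))
pr("leg lower FL RL",C((95,150),(190,483)),.052); pr("heel top front?",C((245,490),(335,487)),.052)
```

```text
foot [[0.5867, 0.2968], [0.581, 0.1775], [0.5789, 0.0846], [0.5652, -0.3009]]
top [[0.5861, 0.2963], [0.5851, 0.273], [0.5839, 0.2175]]
foot fit [0.03521522 0.57567716] [-0.0006  0.001  -0.0003 -0.0001] top resid [-0.     -0.0002  0.0006]
tab corner [[0.6851, 0.3131]]
cutter [[0.5627, 0.0177]]
stop strike [[0.5522, 0.1424], [0.5907, 0.1396]]
blank FL FR RL RR [[0.4907, -0.0256], [0.5424, -0.0256], [0.4986, -0.2237], [0.5464, -0.2227]]
len 0.19823312339415872 0.197191977342601 w 0.0517224085393135 0.047866107851348046
handle FL FR RL RR [[0.3896, 0.1788], [0.4111, 0.182], [0.4003, 0.1245], [0.4238, 0.1262]]
len 0.05534394612712429 0.0572522548925665 w 0.021683633182727063 0.023622225643316397
handle c [0.4062088  0.15285748] yaw 11.980471325518188
saddle FL FR RR [[0.3915, 0.1967], [0.4157, 0.2009], [0.4313, 0.1188]]
saddle yaw 10.748555661537843 0.08354740291825698
blank c [ 0.51952093 -0.12441455] yaw 1.7160058053064091 fence yaw -2.016850181193469
leg lower FL RL [[0.3747, 0.1832], [0.3911, 0.104]]
heel top front? [[0.4042, 0.1016], [0.4259, 0.1013]]
```

```bash
python3 -m inch '[[0.0093,-0.0097,0.03,0],[0,0,0.03,-7],[0,0,0.03,-6.9],[0,0,0.03,0],[0,0,0.03,0],[0,0,0.01,0],[0,0,0,0],[0,0,0,0]]' 0.06
python3 - <<'E'
from h import *
I,M,W=cam("wrist"); o=bot.get_obs(); T=rt(o); print(T.round(4))
uv=proj(M,W,[[.406,.153,.13]])[0]; print(uv)
x,y=uv.astype(int); x0,y0=max(0,x-80),max(0,y-100)
cv2.imwrite("pics/w2.png",cv2.resize(I[y0:y0+150,x0:x0+180,::-1],None,fx=4,fy=4,interpolation=cv2.INTER_CUBIC)); np.savez("w2.npz",M=M,W=W,o=[x0,y0])
E
```

```text
t: 3.2
eef_pos: [0.4069, 0.1534, 0.1994]
tool_rot: [0.0, 0.634, 0.773, 0.001]
contact_force: [0.2, 0.9, -0.2]
gripper_width: 0.7
grasp_force: 0.0
[[-1.947e-01  9.809e-01  2.000e-03  4.071e-01]
 [ 9.809e-01  1.947e-01  1.300e-03  1.535e-01]
 [ 9.000e-04  2.200e-03 -1.000e+00  1.997e-01]
 [ 0.000e+00  0.000e+00  0.000e+00  1.000e+00]]
[277.03287809 230.2715607 ]
```

View pics/w2.png

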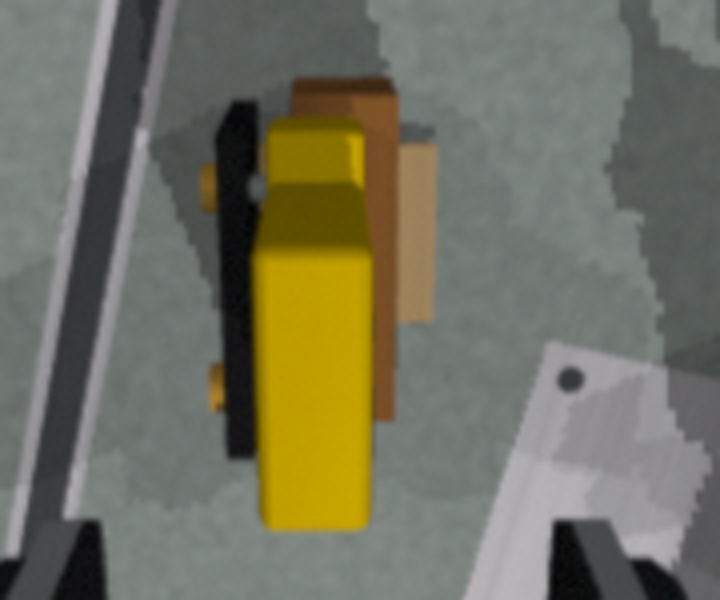

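Aligned with the stick: the handle top spans (255..370, 248) to (264..368, 530) in the crop, with the leg to its left and the rail to its right. This is the yellow stick on the saddle.

Run:
```python
from h import *
d=np.load("w2.npz");M,W,o=d["M"],d["W"],d["o"]
T=rt(bot.get_obs())
def tl(n,uv,z):
    w=back(M,W,np.array(uv)/4+o,z); t=(w-T[:3,3])@T[:3,:3]; print(n,(t[:,:2]*1000).round(1).tolist(), w[:,:2].mean(0).round(4)); return t
tl("handle FL FR RL RR",[(255,248),(370,248),(264,530),(368,530)],.13)
tl("sole top front",[(267,125),(363,125)],.074)
tl("saddle FL,FR,RR",[(291,93),(397,93),(395,420)],.052)
tl("leg bottom outer F,R",[(218,140),(230,458)],.024)
```

```text
handle FL FR RL RR [[29.0, -12.9], [29.0, 7.5], [-27.3, -12.2], [-27.3, 7.8]] [0.4047 0.154 ]
sole top front [[41.4, -13.3], [41.4, 7.8]] [0.3966 0.1938]
saddle FL,FR,RR [[45.3, -8.6], [45.3, 16.4], [-38.9, 17.6]] [0.4123 0.1723]
leg bottom outer F,R [[29.1, -28.9], [-63.4, -28.2]] [0.3828 0.1314]
```

```bash
python3 -m inch '[[0.0008,-0.0026,0.02,0],[0,0,0.025,0],[0,0,0.025,0],[0,0,0.02,0],[0,0,0.0127,0],[0,0,0,0],[0,0,0,0]]' 0.06
python3 -m inch '[[0,0,0,0],[0,0,0,0],[0,0,0,0],[0,0,0,0],[0,0,0,0],[0,0,0,0],[0,0,0,0],[0,0,0,0]]' 0 100
```

```text
t: 3.95
eef_pos: [0.4044, 0.1538, 0.0967]
tool_rot: [0.0, 0.635, 0.773, 0.001]
contact_force: [-0.1, -1.1, 1.1]
gripper_width: 0.698
grasp_force: 0.0
t: 4.75
eef_pos: [0.4042, 0.1537, 0.0966]
tool_rot: [0.0, 0.635, 0.773, 0.001]
contact_force: [-0.3, -0.6, 8.0]
gripper_width: 0.245
grasp_force: 97.6
```

```bash
python3 -m inch '[[0,0,-0.01,0],[0,0,-0.02,0],[0,0,-0.025,0],[0,0,-0.028,0],[0,0,0,4.5],[0,0,0,4.5],[0,0,0,4.25],[0,0,0,0]]'
python3 -m inch '[[-0.02,0.006,0,0],[-0.035,0.011,0,0],[-0.035,0.011,0,0],[-0.035,0.011,0,0],[-0.035,0.011,0,0],[-0.035,0.011,0,0],[-0.035,0.011,0,0],[-0.035,0.011,0,0],[-0.035,0.011,0,0],[-0.03,0.009,0,0],[-0.0114,0.0035,0,0],[0,0,0,0]]'
python3 - <<'E'
from h import *
I,M,W=cam("side"); o=bot.get_obs(); T=rt(o); print(T.round(4).tolist(),o["contact_force"].round(2) if hasattr(o["contact_force"],'round') else o["contact_force"])
E
```

```text
t: 5.55
eef_pos: [0.4032, 0.1533, 0.1791]
tool_rot: [-0.0, 0.72, 0.694, 0.0]
contact_force: [0.5, 0.4, -1.1]
gripper_width: 0.245
grasp_force: 97.9
t: 6.75
eef_pos: [0.4974, -0.1933, 0.1788]
tool_rot: [0.0, 0.72, 0.694, -0.0]
contact_force: [-0.9, 0.4, -2.2]
gripper_width: 0.243
grasp_force: 97.9
[[0.0359, 0.9994, -0.0008, 0.4973], [0.9994, -0.0359, 0.0005, -0.1915], [0.0005, -0.0009, -1.0, 0.1785], [0.0, 0.0, 0.0, 1.0]] [ 0.18  0.24 -1.87]
```

```bash
python3 -m inch '[[0,0,0.015,0],[0,0,0.02,0],[0,0,0.02,0],[0,0,0.012,0],[0,0,0.004,0],[0,0,0,0],[0,0,0,0],[0,0,0,0]]'
python3 - <<'E'
from h import *
I,M,W=cam("side"); o=bot.get_obs(); print(o["eef_pos"],o["contact_force"])
J,_,_=cam("wrist")
uv=proj(M,W,[[.50,-.19,.07]])[0].astype(int); x,y=max(uv[0]-75,0),max(uv[1]-75,0); y=min(y,270)
a=cv2.resize(I[y:y+150,x:x+130],None,fx=3,fy=3,interpolation=cv2.INTER_CUBIC)
b=cv2.resize(J[120:345,205:380],(350,450),interpolation=cv2.INTER_CUBIC)
cv2.imwrite("pics/d1.png",np.hstack([a,b])[:,:,::-1])
E
```

```text
t: 7.6
eef_pos: [0.4982, -0.1917, 0.1085]
tool_rot: [0.001, 0.72, 0.694, 0.0]
contact_force: [-0.2, -0.1, -1.5]
gripper_width: 0.247
grasp_force: 97.9
[ 0.49815108 -0.19177626  0.10837852] [-0.38637715  0.01736146 -1.02346577]
```

View pics/d1.png

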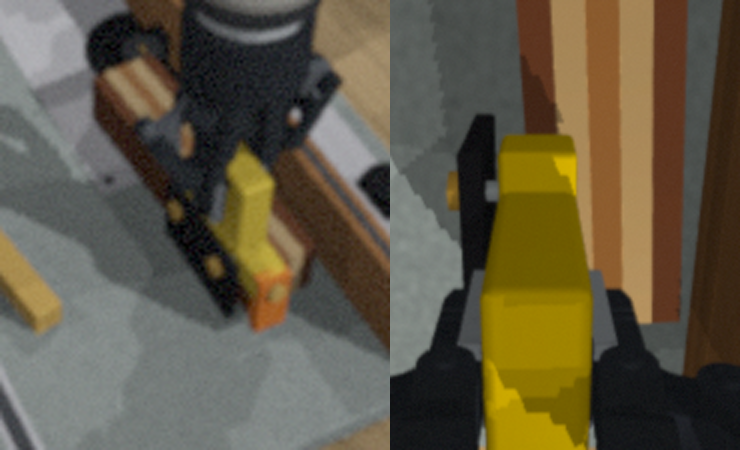

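```bash
python3 -m inch '[[0.003,0,0.0005,0],[0.004,0,0.0005,0],[0.004,0,0,0],[0.003,0,0,0],[0,0,0,0]]'
python3 -m inch '[[0,0.002,0,0],[0,0.003,0,0],[0,0.003,0,0],[0,0.003,0,0],[0,0.003,0,0],[0,0.003,0,0],[0,0.003,0,0],[0,0.003,0,0],[0,0.002,0,0],[0,0.001,0,0],[0,0,0,0],[0,0,0,0]]'
```

```text
t: 8.2
eef_pos: [0.4982, -0.177, 0.1066]
tool_rot: [-0.0, 0.719, 0.695, 0.0]
contact_force: [0.4, -0.2, -1.8]
gripper_width: 0.244
grasp_force: 97.9
t: 9.4
eef_pos: [0.5237, -0.1782, 0.1064]
tool_rot: [-0.001, 0.72, 0.694, -0.0]
contact_force: [-3.2, 1.2, -1.9]
gripper_width: 0.246
grasp_force: 98.2
```

```bash
python3 -m inch '[[0,0.002,0,0],[0,0.002,0,0],[0,0.002,0,0],[0,0,0,0],[0,0,0,0]]'
python3 - <<'E'
from h import *
J,M,W=cam("wrist"); print(bot.get_obs()["contact_force"])
cv2.imwrite("pics/w3.png",cv2.resize(J[0:250,200:400,::-1],None,fx=2.4,fy=2.4,interpolation=cv2.INTER_CUBIC))
E
```

```text
t: 9.9
eef_pos: [0.5299, -0.1787, 0.1065]
tool_rot: [-0.0, 0.72, 0.694, -0.0]
contact_force: [-4.0, 2.0, 0.4]
gripper_width: 0.246
grasp_force: 98.3
[-5.0142445   2.52608582  0.1859598 ]
```

View pics/w3.png

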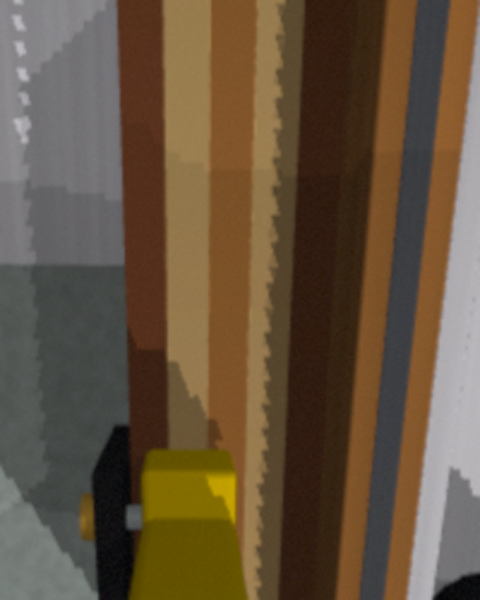

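Run:
```python
from h import *
o=bot.get_obs(); c=bot.read_camera("wrist"); M=c["mtx"]; W=rt(o)@c["hand_eye"]; print(o["contact_force"])
p=back(M,W,np.array([(120,20),(126,240),(131,420)])/2.4+[200,0],.06); k=np.polyfit(p[:,1],p[:,0],1); print("outer edge",k,p[:,:2].round(4).tolist())
p=back(M,W,np.array([(303,20),(293,240),(283,480)])/2.4+[200,0],.06); print("inner strip",np.polyfit(p[:,1],p[:,0],1),p[:,:2].round(4).tolist())
p=back(M,W,np.array([(388,20),(368,240),(345,480)])/2.4+[200,0],.083); print("fence top",np.polyfit(p[:,1],p[:,0],1),p[:,:2].round(4).tolist())
```

```text
[-5.0142445   2.52608582  0.1859598 ]
outer edge [0.03604889 0.52165885] [[0.5201, -0.0446], [0.5184, -0.0888], [0.5169, -0.1319]]
inner strip [0.03327766 0.56086998] [[0.5594, -0.0461], [0.5578, -0.0903], [0.5559, -0.1494]]
fence top [0.05225123 0.57460102] [[0.5718, -0.053], [0.5699, -0.0914], [0.5671, -0.1427]]
```

```bash
python3 -m inch '[[0,0.001,0,0],[0,0.001,0,0],[0,0,0,0],[0,0,0,0],[0,0,0,0]]'
```

```text
t: 10.5
eef_pos: [0.5301, -0.1787, 0.1064]
tool_rot: [-0.002, 0.72, 0.694, -0.001]
contact_force: [-8.3, 3.0, 3.5]
gripper_width: 0.242
grasp_force: 98.9
```

```bash
python3 -m inch '[[0.002,-0.0005,0,0],[0.002,0,0,0],[0.002,0,0,0],[0.002,0,0,0],[0.002,0,0,0],[0.002,0,0,0],[0.002,0,0,0],[0.002,0,0,0]]'
```

```text
t: 11.3
eef_pos: [0.5308, -0.1657, 0.1064]
tool_rot: [0.001, 0.721, 0.693, -0.002]
contact_force: [-5.6, -4.4, -2.8]
gripper_width: 0.246
grasp_force: 98.0
```

```bash
python3 -m inch '[[0.003,0,0,0],[0.003,0,0,0],[0.003,0,0,0],[0.003,0,0,0],[0.003,0,0,0],[0.003,0,0,0]]'
```

```text
t: 11.9
eef_pos: [0.5316, -0.1476, 0.1064]
tool_rot: [0.001, 0.721, 0.693, -0.002]
contact_force: [-5.8, -5.3, -1.7]
gripper_width: 0.244
grasp_force: 98.0
```

```bash
python3 -m inch '[[0.003,0,0,0],[0.004,0,0,0],[0.004,0,0,0],[0.004,0,0,0],[0.004,0,0,0],[0.004,0,0,0],[0.004,0,0,0],[0.004,0,0,0]]'
```

```text
t: 12.7
eef_pos: [0.5329, -0.1163, 0.1064]
tool_rot: [0.001, 0.721, 0.693, -0.001]
contact_force: [-5.2, -3.7, -2.5]
gripper_width: 0.242
grasp_force: 98.0
```

```bash
python3 -m inch '[[0.004,0.0002,0,0],[0.004,0.0001,0,0],[0.004,0,0,0],[0.004,0,0,0],[0.003,0,0,0],[0.003,0,0,0],[0.003,0,0,0],[0.003,0,0,0]]'
```

```text
t: 13.5
eef_pos: [0.5342, -0.0884, 0.1064]
tool_rot: [0.001, 0.721, 0.693, -0.001]
contact_force: [-5.9, -4.4, -2.2]
gripper_width: 0.247
grasp_force: 98.0
```

```bash
python3 -m inch '[[0.003,0,0,0],[0.003,0,0,0],[0.003,0,0,0],[0.003,0,0,0],[0.003,0,0,0],[0.003,0,0,0]]'
```

```text
t: 14.1
eef_pos: [0.535, -0.0724, 0.1065]
tool_rot: [0.002, 0.721, 0.693, -0.002]
contact_force: [-5.6, -9.0, -2.0]
gripper_width: 0.244
grasp_force: 98.0
```

```bash
python3 -m inch '[[0.003,0,0,0],[0.003,0,0,0],[0.003,0,0,0],[0.003,0,0,0],[0.003,0,0,0],[0.003,0,0,0],[0.003,0,0,0],[0.003,0,0,0]]'
```

```text
t: 14.9
eef_pos: [0.536, -0.0477, 0.1064]
tool_rot: [0.001, 0.721, 0.693, -0.002]
contact_force: [-4.4, -7.6, -2.2]
gripper_width: 0.248
grasp_force: 98.0
```

```bash
python3 -m inch '[[0.003,0,0,0],[0.003,0,0,0],[0.003,0,0,0],[0.003,0,0,0],[0.002,0,0,0],[0.002,0,0,0]]'
```

```text
t: 15.5
eef_pos: [0.5367, -0.0314, 0.1064]
tool_rot: [0.001, 0.721, 0.693, -0.001]
contact_force: [-3.1, -6.7, -2.3]
gripper_width: 0.243
grasp_force: 97.9
```

```bash
python3 -m inch '[[0.002,0.0004,0,0],[0.002,0.0004,0,0],[0.002,0.0003,0,0],[0.002,0.0002,0,0],[0.001,0.0001,0,0],[0.001,0,0,0]]'
```

```text
t: 16.1
eef_pos: [0.5373, -0.0225, 0.1061]
tool_rot: [0.001, 0.721, 0.693, -0.003]
contact_force: [-7.4, -9.4, -1.7]
gripper_width: 0.247
grasp_force: 98.0
```

```bash
python3 -m inch '[[0.0015,0,0,0],[0.001,0,0,0],[0.001,0,0,0],[0.001,0,0,0]]'
```

```text
t: 16.5
eef_pos: [0.5375, -0.0181, 0.1061]
tool_rot: [0.001, 0.721, 0.693, -0.003]
contact_force: [-7.0, -8.7, -1.8]
gripper_width: 0.246
grasp_force: 98.0
```

```bash
python3 -m inch '[[0.001,0,0,0],[0.001,0,0,0],[0.001,0,0,0],[0.001,0,0,0]]'
```

```text
t: 16.9
eef_pos: [0.5377, -0.0141, 0.1061]
tool_rot: [0.001, 0.721, 0.693, -0.003]
contact_force: [-6.9, -8.8, -1.3]
gripper_width: 0.247
grasp_force: 98.0
```

```bash
python3 -m inch '[[0.001,0,0,0],[0.001,0,0,0],[0.001,0,0,0],[0.001,0,0,0]]'
```

```text
t: 17.3
eef_pos: [0.5379, -0.01, 0.1061]
tool_rot: [0.001, 0.721, 0.693, -0.003]
contact_force: [-7.2, -9.4, -1.5]
gripper_width: 0.247
grasp_force: 98.0
```

```bash
python3 -m inch '[[0.001,0,0,0],[0.001,0,0,0],[0.001,0,0,0]]'
```

```text
t: 17.6
eef_pos: [0.538, -0.007, 0.1061]
tool_rot: [0.001, 0.721, 0.693, -0.003]
contact_force: [-5.9, -10.1, -1.4]
gripper_width: 0.243
grasp_force: 98.0
```

```bash
python3 -m inch '[[0.001,0,0,0],[0.001,0,0,0],[0.001,0,0,0]]'
```

```text
t: 17.9
eef_pos: [0.5381, -0.0051, 0.106]
tool_rot: [0.001, 0.721, 0.693, -0.003]
contact_force: [-6.5, -13.2, -3.5]
gripper_width: 0.245
grasp_force: 98.0
```

```bash
python3 -m inch '[[0.001,0,0,0],[0.001,0,0,0],[0,0,0,0]]'
```

```text
t: 18.2
eef_pos: [0.5381, -0.0049, 0.1059]
tool_rot: [0.002, 0.722, 0.692, -0.004]
contact_force: [-5.7, -15.6, -5.1]
gripper_width: 0.245
grasp_force: 97.8
```

```bash
python3 -m inch '[[0.001,0,0,0],[0.001,0,0,0],[0,0,0,0],[0,0,0,0],[0,0,0,0],[0,0,0,0]]'
```

```text
t: 18.8
eef_pos: [0.5381, -0.0046, 0.1059]
tool_rot: [0.003, 0.722, 0.692, -0.004]
contact_force: [-5.7, -20.0, -4.9]
gripper_width: 0.244
grasp_force: 97.8
```

Run:
```python
from h import *
J,M,W=cam("wrist"); K,_,_=cam("scene"); print(bot.get_obs()["contact_force"])
a=cv2.resize(J[0:250,200:400],(480,600),interpolation=cv2.INTER_CUBIC)
b=cv2.resize(K[205:285,270:350],(320,320),interpolation=cv2.INTER_CUBIC); b=np.vstack([b,np.zeros((280,320,3),np.uint8)])
cv2.imwrite("pics/w4.png",np.hstack([a,b])[:,:,::-1])
```

```text
[ -5.27616432 -19.65744108  -5.79540502]
```

View pics/w4.png

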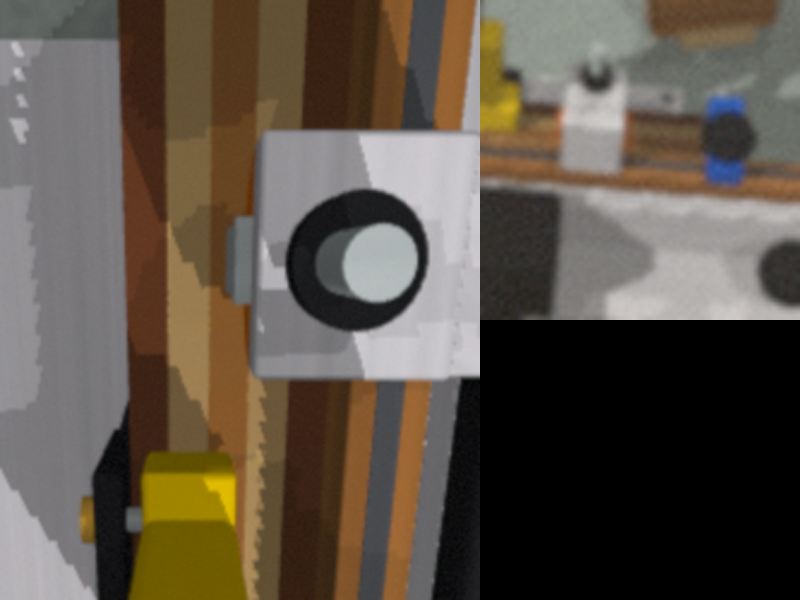

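The stick is still on the blank, which lies under the roller bracket (250..480, 130..380) along the fence. The scene inset shows the blank reaching the blue stop at (725,140). Next I unload both directions together.

```bash
python3 -m inch '[[-0.0015,0,0,0],[-0.0015,0,0,0],[-0.001,0,0,0],[-0.001,0,0,0],[0,0,0,0]]'
```

```text
t: 19.4
eef_pos: [0.5381, -0.0052, 0.1062]
tool_rot: [0.001, 0.721, 0.693, -0.002]
contact_force: [-6.0, -10.5, -1.9]
gripper_width: 0.246
grasp_force: 98.2
```

```bash
python3 -m inch '[[-0.0007,-0.0004,0,0],[-0.0007,-0.0004,0,0],[-0.0007,-0.0004,0,0],[-0.0007,-0.0004,0,0],[-0.0007,-0.0004,0,0],[-0.0007,-0.0004,0,0],[-0.0007,-0.0004,0,0],[-0.0007,-0.0005,0,0],[-0.0007,-0.0005,0,0],[-0.001,-0.0007,0,0],[-0.001,-0.0007,0,0],[0,0,0,0]]'
```

```text
t: 20.6
eef_pos: [0.5345, -0.0084, 0.1069]
tool_rot: [0.0, 0.72, 0.694, 0.0]
contact_force: [0.3, 0.7, -1.5]
gripper_width: 0.242
grasp_force: 98.2
```

```bash
python3 -m inch '[[-0.002,-0.001,0,0],[-0.002,-0.002,0,0],[0,0,-0.01,0],[0,0,-0.02,0],[0,0,-0.025,0],[0,0,-0.02,0],[0,-0.02,-0.003,0],[0,-0.03,0,0],[0,-0.03,0,0],[0,-0.03,0,0],[0,0,0,0],[0,0,0,0]]'
python3 - <<'E'
from h import *
o=bot.get_obs(); T=rt(o); print(T.round(4).tolist(),o["contact_force"])
print("tool delta to saddle",(T[:3,:3].T@(np.array([.4044,.1538,.0966])-T[:3,3])).round(4))
for n in("wrist","scene"):
    I,M,W=cam(n); cv2.imwrite(f"pics/e_{n}.png",I[:,:,::-1]); np.savez(f"e_{n}.npz",M=M,W=W)
J=cv2.imread("pics/e_scene.png"); K=cv2.imread("pics/e_wrist.png")
a=cv2.resize(K[0:300,270:470],(400,600),interpolation=cv2.INTER_CUBIC); b=cv2.resize(J[190:310,220:300+60],(400,343),interpolation=cv2.INTER_CUBIC)
cv2.imwrite("pics/e.png",np.hstack([a,np.vstack([b,np.zeros((257,400,3),np.uint8)])]))
E
```

```text
t: 21.8
eef_pos: [0.4213, -0.0085, 0.1854]
tool_rot: [0.0, 0.72, 0.694, 0.001]
contact_force: [0.4, 0.6, -1.4]
gripper_width: 0.244
grasp_force: 98.5
[[0.0359, 0.9994, 0.0015, 0.4213], [0.9994, -0.0359, 0.0012, -0.0085], [0.0013, 0.0014, -1.0, 0.1854], [0.0, 0.0, 0.0, 1.0]] [ 0.37571906  0.5651282  -1.36607123]
tool delta to saddle [ 0.1615 -0.0228  0.0889]
```

View pics/e.png

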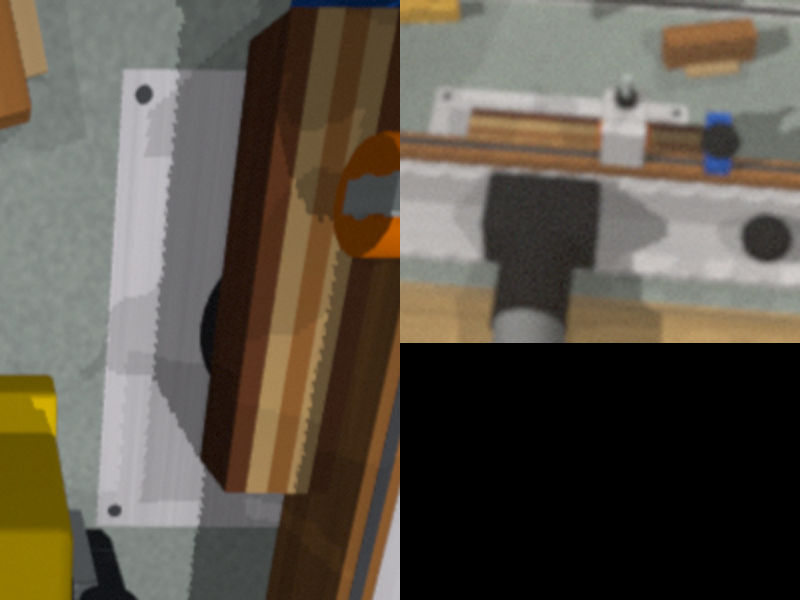

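Run:
```python
from h import *
d=np.load("e_wrist.npz")
p=back(d["M"],d["W"],np.array([(292,10),(260,245),(227,490)])/2+[270,0],.06); print("outer",np.polyfit(p[:,1],p[:,0],1),p[:,:2].round(4).tolist())
I=cv2.imread("pics/e_wrist.png"); g=I.astype(int)
# rail top right/rear edges: saddle rear-right corner seen
p=back(d["M"],d["W"],np.array([(30,107)])/2+[270,0],.052); print("saddle RR",p)
```

```text
outer [0.04066164 0.52380194] [[0.5298, 0.1459], [0.5263, 0.062], [0.5217, -0.0516]]
saddle RR [[0.43134224 0.11849133 0.052     ]]
```

```bash
python3 -m inch '[[0.015,-0.0028,0,0],[0.025,-0.004,0,0],[0.03,-0.004,0,0],[0.03,-0.004,0,-3],[0,0,0,-5],[0,0,0,-5.25],[0,0,0,0],[0,0,0,0]]'
python3 - <<'E'
from h import *
o=bot.get_obs(); T=rt(o); print("yaw",np.degrees(np.arctan2(T[1,1],T[0,1])))
print("tool delta to saddle",(T[:3,:3].T@(np.array([.4044,.1538,.0966])-T[:3,3])).round(4))
E
```

```text
t: 22.7
eef_pos: [0.4107, 0.0918, 0.1847]
tool_rot: [0.0, 0.636, 0.772, 0.0]
contact_force: [-0.4, -0.1, -1.7]
gripper_width: 0.248
grasp_force: 98.4
yaw 11.016549702780885
tool delta to saddle [0.0621 0.0057 0.0881]
```

```bash
python3 -m inch '[[0.02,0.002,0,-0.2],[0.022,0.002,0,0],[0.0196,0.0017,0,0],[0,0,0,0],[0,0,0.02,0],[0,0,0.025,0],[0,0,0.02,0],[0,0,0.01,0],[0,0,0.006,0],[0,0,0,0],[0,0,0,0],[0,0,0,0]]'
```

```text
t: 23.9
eef_pos: [0.404, 0.1537, 0.1044]
tool_rot: [0.0, 0.634, 0.774, 0.001]
contact_force: [-0.3, -0.3, -2.1]
gripper_width: 0.246
grasp_force: 98.5
```

```bash
python3 -m inch '[[0,0,0.002,0],[0,0,0.002,0],[0,0,0.0015,0],[0,0,0.001,0],[0,0,0.0008,0],[0,0,0,0],[0,0,0,0]]'
```

```text
t: 24.6
eef_pos: [0.4034, 0.1534, 0.0966]
tool_rot: [-0.0, 0.633, 0.774, -0.0]
contact_force: [-1.6, -0.4, 5.7]
gripper_width: 0.247
grasp_force: 99.3
```

```bash
python3 -m inch '[[0,0,0,0],[0,0,0,0],[0,0,0,0],[0,0,0,0],[0,0,0,0],[0,0,0,0]]' 0.06
python3 -m inch '[[0,0,-0.01,0],[0,0,-0.02,0],[0,0,-0.03,0],[0,0,-0.03,0],[0,0,-0.013,0],[0,0,0,0],[0,0,0,0]]'
python3 - <<'E'
from h import *
I,M,W=cam("wrist"); T=rt(bot.get_obs()); print(T.round(4).tolist())
m=cv2.inRange(cv2.cvtColor(I,cv2.COLOR_RGB2HSV),(20,150,150),(32,255,255))
n,l,s,c=cv2.connectedComponentsWithStats(m); i=1+s[1:,4].argmax(); print(s[i],c[i])
for z in(.13,):
    t=[tuple(p) for p in [(197+255/4,130+248/4),(197+370/4,130+248/4),(197+264/4,130+530/4),(197+368/4,130+530/4)]]
ys,xs=np.where(l==i); r=cv2.minAreaRect(np.c_[xs,ys].astype(np.float32)); print(r)
# predicted handle top if parked at saddle pose
yaw=np.radians(11.23); ex=np.array([np.cos(yaw),np.sin(yaw)]); ey=np.array([-ex[1],ex[0]])
P=[[*(np.array([.4044,.1538])+a*ex+b*ey),.13] for a,b in((-.011,.029),(.011,.029),(-.011,-.029),(.011,-.029))]
print(proj(M,W,P).round(1))
for v in (190,210,230,250): 
    q=np.where(m[v]>0)[0]; print(v,q.min() if len(q) else None,q.max() if len(q) else None)
E
```

```text
t: 25.2
eef_pos: [0.4035, 0.1534, 0.0963]
tool_rot: [-0.0, 0.633, 0.774, -0.0]
contact_force: [0.0, 0.1, -0.1]
gripper_width: 0.702
grasp_force: 0.0
t: 25.9
eef_pos: [0.4033, 0.1534, 0.1994]
tool_rot: [-0.0, 0.633, 0.774, 0.0]
contact_force: [-0.3, 0.4, -0.9]
gripper_width: 0.703
grasp_force: 0.0
[[-0.1975, 0.9803, -0.0009, 0.4029], [0.9803, 0.1975, -0.0004, 0.1532], [-0.0003, -0.001, -1.0, 0.1988], [0.0, 0.0, 0.0, 1.0]]
[ 266  195   28   69 1838] [279.12350381 228.41838955]
((279.5, 229.0), (68.0, 27.0), 90.0)
[[264.7 191.9]
 [295.8 191.9]
 [265.7 264.3]
 [294.1 264.4]]
190 None None
210 266 292
230 252 292
250 266 292
```

```bash
python3 -c "
from station import bot
print(bot.hand_in())"
```

```text
the job is handed in; nothing more can be done
None
```

I squared the blank to the fence, fed it under the roller and seated it against the stop, then put the stick back on its saddle and handed the job in at about 26 s. Readings peaked at about 8 N toward the fence and 20 N of feed push, and I never went near the setup bar; no verdict came back.

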